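# Feel out the chip drawer's release on the bench lathe

## Task

The stone-turner's lathe needs its chip drawer let out. With the fingers shut, touch a fingertip lightly on the top edge of the steel rail at its headstock end and sweep it along the edge until you find the notch hidden in it, press the spring tongue inside the notch until the drawer springs out, then let the tongue come back up and draw clear. Do not lean hard on the machine, and leave the turned pieces, the stone and the tools where they are.

Things in the scene. Friction and masses are not known exactly. Their poses are not given: they have to be found in the camera images.
- lathe: Grey bench lathe fixed to the bench: bed 280 mm (x) by 480 mm (y), 60 mm high. Origin under its middle, z up, front towards -x, y along the spindle. Headstock with chuck (200 mm tall) at its +y end, tailstock (175 mm) at its -y end, both behind x = +0.03. A steel rail stands along the front of the bed at x = -0.09, between two low grey brackets.
- rail_mid (a point): middle of the rail's top edge (lathe x -0.09, y 0, z 0.095), as if it had no notch. The rail is 24 mm thick (x), its top 95 mm above the bench and 35 mm above the bed, bare for 240 mm between brackets that are 50 mm thick (x) and 10 mm higher than it. One notch, 46 mm long (y), open at the top and right through the thickness, has its centre anywhere from y = -0.09 to +0.01.
- rail_start (a point): point on the middle of the rail's top edge where it meets the headstock-end bracket (lathe x -0.09, y +0.12, z 0.095). Start the sweep within 40 mm of it and still be touching the edge 60 to 80 mm from it; the notch begins at least 87 mm from it. Shut fingers fit the notch, best with their narrow side along the rail.
- rail_end (a point): point on the middle of the rail's top edge where it meets the tailstock-end bracket (lathe x -0.09, y -0.12, z 0.095); the notch ends at least 7 mm before it
- tongue (a joint): Travel of the steel spring tongue that sits in the notch, m: 0 up, its top 8 mm below the rail's edge; 0.010 down at its stop. It is 42 mm long (y), 22 mm thick (x) and moves straight down; 2 N start it, 7 N bring it to the stop. The drawer is let go at about 0.006. It rises again by itself.
- drawer (a joint): how far the chip drawer has come out towards the robot (-x of the lathe), m: 0 shut and latched, 0.040 fully out. Its front is a plain grey plate 200 mm wide, 44 mm high, without a handle, low in the front of the bed (7 to 51 mm above the bench), and it springs out by itself when the tongue is pressed.
- finial: small turned stone finial, 31 mm tall, 28 mm wide, standing on the lathe's bed behind the rail; leave it alone. Origin at the centre of its underside.
- collar: turned amber-brown stone ring, 32 mm across, 14 mm high, lying on the bed behind the rail; leave it alone. Origin at the centre of its underside.
- cup: turned stone cup, 60 mm across, 60 mm tall, standing on the bench before the lathe, at the side of the drawer; leave it alone. Origin at the centre of its underside.
- pawn: turned stone pawn, 36 mm across, 62 mm tall, standing on the bench before the lathe, at the other side of the drawer; leave it alone. Origin at the centre of its underside.
- chisel: hand tool 240 mm long lying on the bench left of the lathe; leave it alone. Origin on its underside, handle to its -x.
- mallet: hammer lying on the bench right of the lathe; leave it alone. Origin on its underside, handle to its -x.
- blank: rough stone block 70 x 70 x 90 mm, left of the lathe; leave it alone. Origin at the centre of its underside.
- bowl: turned stone bowl, 110 mm across, 45 mm tall, right of the lathe; leave it alone. Origin at the centre of its underside.

How it is judged:
On the way, in this order (a step that is already met when the one before it is completed fails the run):
1. a fingertip touches the rail's top edge at the headstock end (within about 45 mm of that bracket) (contact force between the fingers and lathe above 0.4 N and y of the grasp point in the frame of lathe between 0.075 and 0.13 m and x of the grasp point in the frame of lathe between -0.15 and -0.04 m and z of the grasp point in the frame of lathe between 0.095 and 0.15 m), for 0.1 s.
2. the fingertip touches the rail's edge further along, on its way to the middle (contact force between the fingers and lathe above 0.4 N and y of the grasp point in the frame of lathe between 0.03 and 0.07 m and x of the grasp point in the frame of lathe between -0.15 and -0.04 m and z of the grasp point in the frame of lathe between 0.095 and 0.15 m), for 0.05 s.
3. the tongue in the notch is pressed down past its release (over 5 mm) (value of joint tongue above 0.005 m), for 0.05 s.
At the end, for the whole second after the job is handed in: the drawer has sprung out by more than 30 mm and is at rest, and the tongue has come back up (less than 2 mm down) (value of joint drawer above 0.03 m and velocity of joint drawer below 0.01 m/s and value of joint tongue below 0.002 m); the robot touches nothing.
It fails at once if a bystander is lifted, carried or pushed more than 15 mm from its place (distance of any of finial, collar, cup, pawn, chisel, mallet, blank, bowl from where it was at the start of the episode above 0.015 m).
It fails at once if the fingers lean on the lathe with more than 50 N (contact force between the fingers and lathe above 50 N).
It also fails if it takes over 58 s, if anything falls off the work surface, if the arm or the gripper's body presses on something with over 40 N, if the wrist force passes 120 N, or if a joint passes its speed limit or range.

## Robot

A 6-joint arm with a two-finger parallel gripper is mounted at the origin on the work surface. World frame = base frame: x ahead of the robot, y to its left, z up, the work surface at z = 0. Lengths are in m, angles in rad, forces in N, time in s.
With the tool pointing down it reaches from about 0.35 to 0.975 m from the base axis. Payload 4.9 kg.
Tool frame: the origin (TCP) lies at the very end of the fingers, on their centre line; the grasp point (between the pads) lies 19 mm behind it; z points along the fingers, y is the line along which they close (so a half turn about z gives the same grasp; the last joint's range is limited). The gripper opens to 85 mm and grips with 20 to 120 N. Pads are 22 mm wide; open, the fingers measure 114 mm over their backs; the gripper's body (76 mm by 85 mm) begins 54 mm behind the grasp point. The pads swing forward as they close: fully open they stand 13 mm farther back than shut.
Start: joints at [1.124, 0.053, 1.613, -0, 1.476, -0.119], TCP at [0.201, 0.592, 0.231] pointing down, gripper open.
Joint ranges: [-3.01, 3.01], [-1.01, 2.22], [0.06, 2.58], [-1.02, 4.17], [0.09, 2.62], [-3.14, 3.14]. Speed limits (rad/s): [2.57, 2.57, 3.14, 3.14, 3.14, 3.14].

## Interface

Orientations are given as a rotation vector (axis times angle).
In Python, from station import ctrl gives the robot as it stands. The module is installed in compiled form; this text tells all that it offers.
- The arm moves only by the tool jog_arm, never from a script. Its argument "steps" is a list of rows, each an object with "delta_rot": the turn, a rotation vector about the tool's x, y, z in degrees, a list of three; "linear": the shift along the tool's x, y, z in m, a list of three; "grip": the finger opening in m, from 0 to 0.0854. In form: [{"delta_rot": [rx, ry, rz], "linear": [x, y, z], "grip": grip}, ...]. A call has 1 to 10 rows; each row shifts and turns the commanded pose from where the row before left it, along the tool's axes as they then stand; what a row does not reach is not made up. A row lasts 1/10 s, in which the tool goes at most 50 mm and 8.59 degrees, less where a joint would pass 70% of its speed; a pose out of reach is approached as far as the arm can. A call with a gripper value outside its range is refused whole. The fingers move at their own pace and stop on an object; "newtons" is the grip in N (left out, the last holds). Time passes only in rows, so rows that do not move let the fingers close. It gives the time, the measured TCP pose, the force, the opening and the grip force at its end, in the units of the state.
- ctrl.get_obs(): the state, without advancing time (a new reading comes with each control period).
- ctrl.get_image(name): name is "scene" or "top"; returns (picture, depth): 480x640x3 uint8, red, green, blue; 480x640 float32, m along the optical axis (not along the pixel's ray), 0 where there is no reading.
- ctrl.camera_info(name): a dict with "camera_matrix" (3x3 intrinsics, pixels), "R" (3x3) and "t" (3): a world point X has camera coordinates R X + t. Camera axes: x right, y down, z forward; pixel columns grow to the right and rows downward; lengths in m; the calibration is good to about 2 mm. A picture is of the moment at which its call begins. camera_info takes no time and is no camera call.
- ctrl.finish_job(): hands the job in; it is judged then, once.
The state is a dict: "t": time; "q": joint angles; "dq": joint speeds; "effort": joint torques, N m; "tool_pos": TCP position; "tool_rot": TCP orientation; "contact_force": force on the tool from outside, world axes, zero at the start; "wrist_torque": the same for the moment, N m; "opening": finger opening in m; "grip_force": force on a finger pad.
Only numpy, scipy, OpenCV 4.12 (cv2) and the standard library are available. Lean on these libraries where they do the work, as an engineer would, in place of code of your own. Each camera call takes 0.05 s, during which the arm holds its last target. There are 200 camera calls.

## Working session

There is one attempt and no reset: what is moved stays moved. The work goes in short steps, Python scripts to look and compute and a tool call to move; the robot and the scene stay as the last step left them, time stands still between calls to the robot, and variables do not carry over. Pictures are saved under pics/ and viewed, at most 10 in all, crops included, and the job is handed in when it is done.

Besides the shell and the picture viewer there is one more tool, called after ">>>" in YAML: its name, and indented under it one key for each argument. jog_arm: Moves the arm, as the interface text tells. Its arguments: {"type":"object","properties":{"steps":{"type":"array"},"newtons":{"type":"number"}},"required":["steps"]}

```bash
mkdir -p pics
python3 - <<'E'
from station import ctrl
import cv2,numpy as np
for n in("top","scene"):
    im,d=ctrl.get_image(n); cv2.imwrite(f"pics/{n}0.png",im[:,:,::-1]); np.save(f"pics/{n}0.npy",d); c=ctrl.camera_info(n); print(n,c)
print(ctrl.get_obs())
E
```

```text
top {'camera_matrix': array([[449.27538994,   0.        , 318.27067162],
       [  0.        , 449.27538994, 232.54737979],
       [  0.        ,   0.        ,   1.        ]]), 'R': array([[ 0.00256682, -0.99974897,  0.02225795],
       [-0.9974795 , -0.00413802, -0.07083443],
       [ 0.07090876, -0.02202002, -0.99723972]]), 't': array([-0.03252032,  0.49675621,  1.13830866])}
scene {'camera_matrix': array([[607.82324461,   0.        , 325.15898113],
       [  0.        , 607.82324461, 232.36387075],
       [  0.        ,   0.        ,   1.        ]]), 'R': array([[ 0.75580435,  0.65477906,  0.0049156 ],
       [ 0.5638826 , -0.64703073, -0.51321306],
       [-0.33286062,  0.39066049, -0.85824716]]), 't': array([-0.34437439, -0.25419546,  1.69913081])}
{'t': 0.1, 'q': array([ 1.12399858e+00,  5.32901772e-02,  1.61413643e+00,  3.71684759e-05,
        1.47599824e+00, -1.19007121e-01]), 'dq': array([-4.93029984e-05, -1.32793464e-03, -2.32328545e-03,  8.42560139e-04,
       -8.14114166e-04, -1.50697012e-03]), 'effort': array([-6.06726735e-05, -3.94903457e+01, -3.71361995e+01, -1.00635191e-04,
        3.94015282e-03, -2.69051768e-07]), 'tool_pos': array([0.20097338, 0.5912223 , 0.23019847]), 'tool_rot': array([-5.12506327e-01, -3.09895106e+00,  2.74690344e-03]), 'contact_force': array([-0.26136142,  0.02371839,  0.24402446]), 'wrist_torque': array([ 0.00179529, -0.00147696, -0.06348067]), 'grip_force': 0.0, 'opening': 0.08548415936945429}
```

View pics/top0.png

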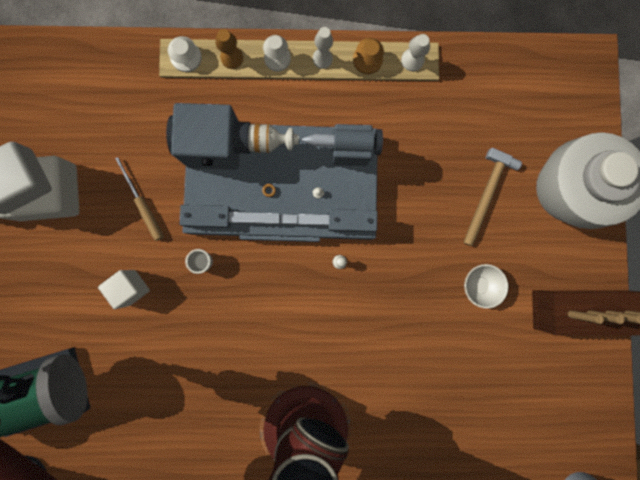

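View pics/scene0.png

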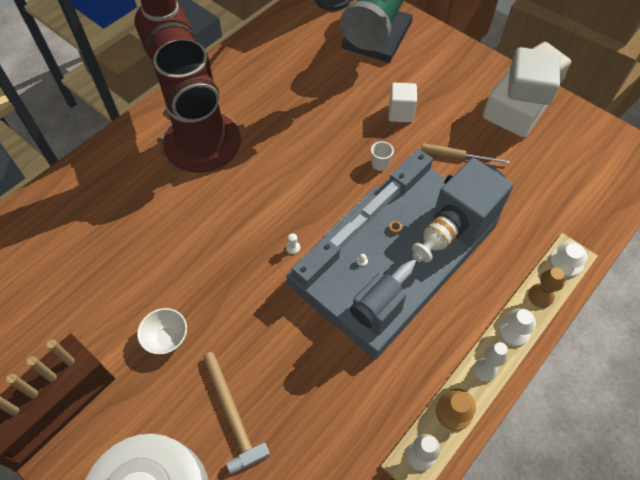

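The top view shows the bright rail from about (229,217) to (330,221), with two dark lines near u = 281 and 299 that mark the notch. The cup is at (198,261) and the pawn at (340,262), both in front of the lathe. I'll measure the rail next.

```bash
cat > h.py <<'E'
import numpy as np
from station import ctrl
def ray(n,uv,z):
    c=ctrl.camera_info(n);R=c["R"];t=c["t"]
    o=-R.T@t; d=R.T@np.linalg.inv(c["camera_matrix"])@np.array([*uv,1.])
    return o+d*(z-o[2])/d[2]
E
python3 - <<'E'
from h import *
import cv2
for n,(x0,x1,y0,y1) in {"top":(222,338,205,232),"scene":(318,412,170,260)}.items():
    im=cv2.imread(f"pics/{n}0.png"); g=im.min(2)
    m=np.zeros_like(g); m[y0:y1,x0:x1]=(g[y0:y1,x0:x1]>135)*255
    k,l,s,_=cv2.connectedComponentsWithStats(m); print(n,s[1:][s[1:,4]>5])
    ys,xs=np.where(m>0); r=cv2.minAreaRect(np.c_[xs,ys].astype(np.float32)); b=cv2.boxPoints(r)
    o=b[np.argsort(b[:,0])]
    print(r); print(np.round([ray(n,p,.095) for p in b],4))
    A,B=(o[:2].mean(0),o[2:].mean(0)); P,Q=ray(n,A,.095),ray(n,B,.095)
    print("ends",P,Q,np.linalg.norm(P-Q),np.degrees(np.arctan2(*(P-Q)[:2])))
    if n=="top":
        print([int(g[int(round(A[1]+(B[1]-A[1])*(u-A[0])/(B[0]-A[0]))),u]) for u in range(224,336)])
    cv2.imwrite(f"pics/{n}crop.png",cv2.resize(im[y0-10:y1+10,x0-10:x1+10],None,fx=5,fy=5,interpolation=cv2.INTER_CUBIC))
E
```

```text
top [[232 212  47  11 423]
 [283 214  14   9 112]
 [298 214  31  10 281]]
((280.0726318359375, 217.8127899169922), (96.10004425048828, 9.293903350830078), 1.5481576919555664)
[[ 0.5179  0.1779  0.095 ]
 [ 0.5403  0.1776  0.095 ]
 [ 0.5352 -0.053   0.095 ]
 [ 0.5127 -0.0525  0.095 ]]
ends [0.52906473 0.17774115 0.095     ] [ 0.52392152 -0.05275616  0.095     ] 0.23055468761189837 1.2782588865249782
[55, 65, 78, 72, 64, 72, 86, 96, 131, 150, 157, 161, 160, 162, 159, 164, 161, 162, 164, 166, 161, 160, 167, 162, 166, 169, 162, 166, 162, 158, 165, 161, 166, 159, 161, 163, 165, 161, 156, 164, 160, 158, 162, 162, 165, 156, 158, 160, 162, 156, 160, 161, 163, 156, 141, 96, 67, 88, 129, 156, 166, 167, 170, 168, 162, 162, 165, 167, 163, 165, 165, 163, 147, 117, 128, 150, 166, 171, 163, 167, 168, 164, 170, 167, 167, 166, 170, 172, 167, 171, 165, 166, 172, 166, 164, 165, 167, 168, 161, 169, 168, 166, 165, 163, 146, 115, 95, 94, 92, 82, 71, 66]
scene [[363 182  35  33 373]
 [330 214  38  32 385]
 [360 253   8   7  36]]
((360.37408447265625, 214.53131103515625), (46.82276916503906, 84.55084228515625), 22.905771255493164)
[[ 0.5069 -0.0699  0.095 ]
 [ 0.4206  0.1561  0.095 ]
 [ 0.5372  0.183   0.095 ]
 [ 0.6133 -0.0411  0.095 ]]
ends [0.46544022 0.03865697 0.095     ] [0.57674415 0.06659961 0.095     ] 0.11475781849716436 -104.09274855273483
```

View pics/topcrop.png

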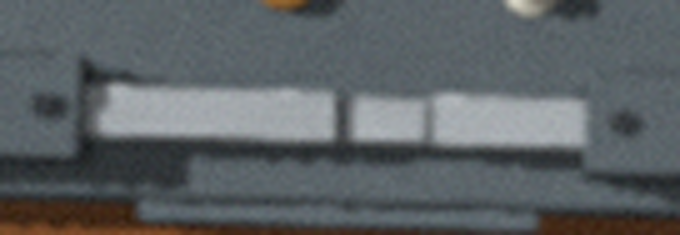

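>>> jog_arm:
  steps:
    - {"delta_rot": [0, 0, 8.06], "linear": [0, 0, 0], "grip": 0}
    - {"delta_rot": [0, 0, 8.06], "linear": [0, 0, 0], "grip": 0}
    - {"delta_rot": [0, 0, 8.06], "linear": [0, 0, 0], "grip": 0}
    - {"delta_rot": [0, 0, 8.06], "linear": [0, 0, 0], "grip": 0}
    - {"delta_rot": [0, 0, 8.06], "linear": [0, 0, 0], "grip": 0}
    - {"delta_rot": [0, 0, 8.06], "linear": [0, 0, 0], "grip": 0}
    - {"delta_rot": [0, 0, 8.06], "linear": [0, 0, 0], "grip": 0}
    - {"delta_rot": [0, 0, 8.06], "linear": [0, 0, 0], "grip": 0}
    - {"delta_rot": [0, 0, 8.06], "linear": [0, 0, 0], "grip": 0}
    - {"delta_rot": [0, 0, 0], "linear": [0, 0, 0], "grip": 0}

```text
t: 1.1
tool_pos: [0.2011, 0.5914, 0.2306]
tool_rot: [2.246, 2.196, -0.002]
contact_force: [0.4, -0.4, -0.3]
opening: 0.0002
grip_force: 0.0
```

>>> jog_arm:
  steps:
    - {"delta_rot": [0, 0, 0], "linear": [-0.03, 0.0225, 0], "grip": 0}
    - {"delta_rot": [0, 0, 0], "linear": [-0.03, 0.0225, 0], "grip": 0}
    - {"delta_rot": [0, 0, 0], "linear": [-0.03, 0.0225, 0], "grip": 0}
    - {"delta_rot": [0, 0, 0], "linear": [-0.03, 0.0225, 0], "grip": 0}
    - {"delta_rot": [0, 0, 0], "linear": [-0.03, 0.0225, 0], "grip": 0}
    - {"delta_rot": [0, 0, 0], "linear": [-0.03, 0.0225, 0], "grip": 0}
    - {"delta_rot": [0, 0, 0], "linear": [-0.03, 0.0225, 0], "grip": 0}
    - {"delta_rot": [0, 0, 0], "linear": [-0.03, 0.0225, 0], "grip": 0}
    - {"delta_rot": [0, 0, 0], "linear": [-0.03, 0.0225, 0], "grip": 0}
    - {"delta_rot": [0, 0, 0], "linear": [-0.03, 0.0225, 0], "grip": 0}

```text
t: 2.1
tool_pos: [0.4197, 0.2852, 0.2311]
tool_rot: [-2.243, -2.2, 0.0]
contact_force: [0.8, -0.4, 0.6]
opening: -0.0001
grip_force: 0.0
```

>>> jog_arm:
  steps:
    - {"delta_rot": [0, 0, 0], "linear": [-0.03, 0.0225, 0.01], "grip": 0}
    - {"delta_rot": [0, 0, 0], "linear": [-0.03, 0.0225, 0.01], "grip": 0}
    - {"delta_rot": [0, 0, 0], "linear": [-0.03, 0.0225, 0.02], "grip": 0}
    - {"delta_rot": [0, 0, 0], "linear": [-0.03, 0.0225, 0.02], "grip": 0}
    - {"delta_rot": [0, 0, 0], "linear": [-0.005, 0.022, 0.02], "grip": 0}
    - {"delta_rot": [0, 0, 0], "linear": [0, 0, 0.02], "grip": 0}
    - {"delta_rot": [0, 0, 0], "linear": [0, 0, 0], "grip": 0}
    - {"delta_rot": [0, 0, 0], "linear": [0, 0, 0], "grip": 0}

```text
t: 2.9
tool_pos: [0.5278, 0.1591, 0.131]
tool_rot: [-2.244, -2.197, 0.002]
contact_force: [-0.1, 1.0, 0.8]
opening: -0.0004
grip_force: 0.0
```

>>> jog_arm:
  steps:
    - {"delta_rot": [0, 0, 0], "linear": [0, 0, 0.015], "grip": 0}
    - {"delta_rot": [0, 0, 0], "linear": [0, 0, 0.01], "grip": 0}
    - {"delta_rot": [0, 0, 0], "linear": [0, 0, 0.005], "grip": 0}
    - {"delta_rot": [0, 0, 0], "linear": [0, 0, 0.002], "grip": 0}
    - {"delta_rot": [0, 0, 0], "linear": [0, 0, 0], "grip": 0}
    - {"delta_rot": [0, 0, 0], "linear": [0, 0, 0], "grip": 0}

```text
t: 3.5
tool_pos: [0.5286, 0.1591, 0.0997]
tool_rot: [2.246, 2.196, 0.001]
contact_force: [-0.7, -0.2, -0.6]
opening: -0.0
grip_force: 0.0
```

Run:
```python
from h import *
import cv2
o=ctrl.get_obs(); print(o["tool_pos"],o["contact_force"])
im,d=ctrl.get_image("scene"); cv2.imwrite("pics/s1.png",cv2.resize(im[100:300,270:520,::-1],None,fx=3,fy=3,interpolation=cv2.INTER_CUBIC))
```

```text
[0.5285832  0.15911947 0.09965948] [-0.66159143 -0.1804717  -0.60519015]
```

View pics/s1.png

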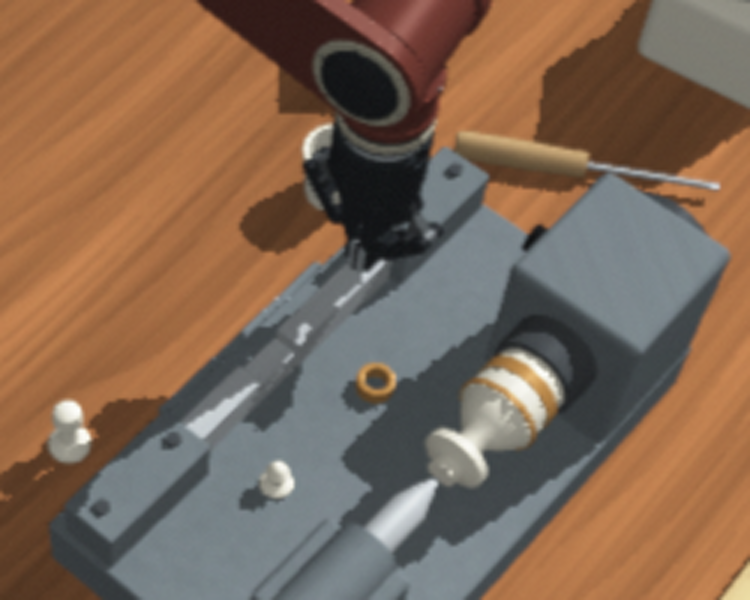

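The gripper is over the headstock end of the rail, around crop (370,250), and the notch is visible near (285,345). I'll go down gently to touch.

>>> jog_arm:
  steps:
    - {"delta_rot": [0, 0, 0], "linear": [0, 0, 0.001], "grip": 0}
    - {"delta_rot": [0, 0, 0], "linear": [0, 0, 0.001], "grip": 0}
    - {"delta_rot": [0, 0, 0], "linear": [0, 0, 0.001], "grip": 0}
    - {"delta_rot": [0, 0, 0], "linear": [0, 0, 0.001], "grip": 0}
    - {"delta_rot": [0, 0, 0], "linear": [0, 0, 0], "grip": 0}

```text
t: 4.05
tool_pos: [0.5283, 0.159, 0.0952]
tool_rot: [-2.247, -2.196, 0.0]
contact_force: [0.4, -0.0, 0.5]
opening: 0.0002
grip_force: 0.0
```

>>> jog_arm:
  steps:
    - {"delta_rot": [0, 0, 0], "linear": [0, 0, 0.0005], "grip": 0}
    - {"delta_rot": [0, 0, 0], "linear": [0, 0, 0.0005], "grip": 0}
    - {"delta_rot": [0, 0, 0], "linear": [0, 0, 0], "grip": 0}

```text
t: 4.35
tool_pos: [0.5284, 0.159, 0.095]
tool_rot: [-2.247, -2.196, 0.0]
contact_force: [-2.9, -1.4, 5.3]
opening: -0.0002
grip_force: 2.6
```

>>> jog_arm:
  steps:
    - {"delta_rot": [0, 0, 0], "linear": [0, 0, 0], "grip": 0}
    - {"delta_rot": [0, 0, 0], "linear": [0, 0, 0.0002], "grip": 0}
    - {"delta_rot": [0, 0, 0], "linear": [-0.006, 0, 0], "grip": 0}
    - {"delta_rot": [0, 0, 0], "linear": [-0.006, 0, 0], "grip": 0}
    - {"delta_rot": [0, 0, 0], "linear": [-0.006, 0, 0], "grip": 0}
    - {"delta_rot": [0, 0, 0], "linear": [-0.006, 0, 0], "grip": 0}
    - {"delta_rot": [0, 0, 0], "linear": [-0.006, 0, 0], "grip": 0}

```text
t: 5.05
tool_pos: [0.5285, 0.1292, 0.095]
tool_rot: [2.247, 2.195, 0.004]
contact_force: [0.3, 5.0, 5.6]
opening: -0.0004
grip_force: 2.7
```

>>> jog_arm:
  steps:
    - {"delta_rot": [0, 0, 0], "linear": [-0.006, 0, 0], "grip": 0}
    - {"delta_rot": [0, 0, 0], "linear": [-0.005, 0, 0], "grip": 0}
    - {"delta_rot": [0, 0, 0], "linear": [-0.003, 0, 0], "grip": 0}
    - {"delta_rot": [0, 0, 0], "linear": [0, 0, 0], "grip": 0}

```text
t: 5.45
tool_pos: [0.5281, 0.1147, 0.095]
tool_rot: [2.247, 2.194, 0.003]
contact_force: [-0.3, 2.9, 6.4]
opening: -0.0002
grip_force: 2.9
```

>>> jog_arm:
  steps:
    - {"delta_rot": [0, 0, 0], "linear": [-0.007, 0, 0], "grip": 0}
    - {"delta_rot": [0, 0, 0], "linear": [-0.007, 0, 0], "grip": 0}
    - {"delta_rot": [0, 0, 0], "linear": [-0.007, 0, 0], "grip": 0}
    - {"delta_rot": [0, 0, 0], "linear": [-0.007, 0, 0], "grip": 0}
    - {"delta_rot": [0, 0, 0], "linear": [-0.007, 0, 0], "grip": 0}
    - {"delta_rot": [0, 0, 0], "linear": [-0.005, 0, 0], "grip": 0}
    - {"delta_rot": [0, 0, 0], "linear": [0, 0, 0], "grip": 0}

```text
t: 6.15
tool_pos: [0.5271, 0.0744, 0.095]
tool_rot: [2.247, 2.194, 0.002]
contact_force: [-0.7, 2.4, 6.0]
opening: 0.0002
grip_force: 3.0
```

>>> jog_arm:
  steps:
    - {"delta_rot": [0, 0, 0], "linear": [-0.007, 0, 0], "grip": 0}
    - {"delta_rot": [0, 0, 0], "linear": [-0.007, 0, 0], "grip": 0}
    - {"delta_rot": [0, 0, 0], "linear": [-0.007, 0, 0], "grip": 0}
    - {"delta_rot": [0, 0, 0], "linear": [-0.007, 0, 0], "grip": 0}
    - {"delta_rot": [0, 0, 0], "linear": [-0.005, 0, 0], "grip": 0}
    - {"delta_rot": [0, 0, 0], "linear": [0, 0, 0], "grip": 0}
    - {"delta_rot": [0, 0, 0], "linear": [0, 0, 0], "grip": 0}

```text
t: 6.85
tool_pos: [0.5253, 0.0418, 0.0936]
tool_rot: [-2.247, -2.195, 0.001]
contact_force: [-0.2, 0.5, -0.7]
opening: 0.0002
grip_force: 0.0
```

The contact force dropped to zero and the tip sank below the edge, so it is in the notch. Next I'll press the tongue.

>>> jog_arm:
  steps:
    - {"delta_rot": [0, 0, 0], "linear": [0, 0, 0.002], "grip": 0}
    - {"delta_rot": [0, 0, 0], "linear": [0, 0, 0.002], "grip": 0}
    - {"delta_rot": [0, 0, 0], "linear": [0, 0, 0.002], "grip": 0}
    - {"delta_rot": [0, 0, 0], "linear": [0, 0, 0.002], "grip": 0}
    - {"delta_rot": [0, 0, 0], "linear": [0, 0, 0], "grip": 0}

```text
t: 7.35
tool_pos: [0.5256, 0.0422, 0.0861]
tool_rot: [-2.246, -2.196, 0.0]
contact_force: [-1.7, 0.6, 1.3]
opening: -0.0001
grip_force: 0.7
```

>>> jog_arm:
  steps:
    - {"delta_rot": [0, 0, 0], "linear": [0, 0, 0.002], "grip": 0}
    - {"delta_rot": [0, 0, 0], "linear": [0, 0, 0.002], "grip": 0}
    - {"delta_rot": [0, 0, 0], "linear": [0, 0, 0.002], "grip": 0}
    - {"delta_rot": [0, 0, 0], "linear": [0, 0, 0], "grip": 0}
    - {"delta_rot": [0, 0, 0], "linear": [0, 0, 0], "grip": 0}

```text
t: 7.85
tool_pos: [0.5258, 0.0422, 0.0805]
tool_rot: [-2.247, -2.196, -0.0]
contact_force: [-2.3, 2.1, 4.4]
opening: 0.0003
grip_force: 2.4
```

Tongue is about 6.5 mm down; I'll press 2 mm more, hold, and look.

>>> jog_arm:
  steps:
    - {"delta_rot": [0, 0, 0], "linear": [0, 0, 0.001], "grip": 0}
    - {"delta_rot": [0, 0, 0], "linear": [0, 0, 0.001], "grip": 0}
    - {"delta_rot": [0, 0, 0], "linear": [0, 0, 0], "grip": 0}
    - {"delta_rot": [0, 0, 0], "linear": [0, 0, 0], "grip": 0}
    - {"delta_rot": [0, 0, 0], "linear": [0, 0, 0], "grip": 0}
    - {"delta_rot": [0, 0, 0], "linear": [0, 0, 0], "grip": 0}

```text
t: 8.45
tool_pos: [0.5258, 0.0422, 0.0786]
tool_rot: [2.247, 2.196, 0.001]
contact_force: [-1.8, 1.1, 5.9]
opening: 0.0002
grip_force: 2.9
```

Run:
```python
from h import *
import cv2
im,d=ctrl.get_image("top"); cv2.imwrite("pics/t2.png",cv2.resize(im[150:300,160:400,::-1],None,fx=3,fy=3,interpolation=cv2.INTER_CUBIC))
```

```text
(no output)
```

View pics/t2.png

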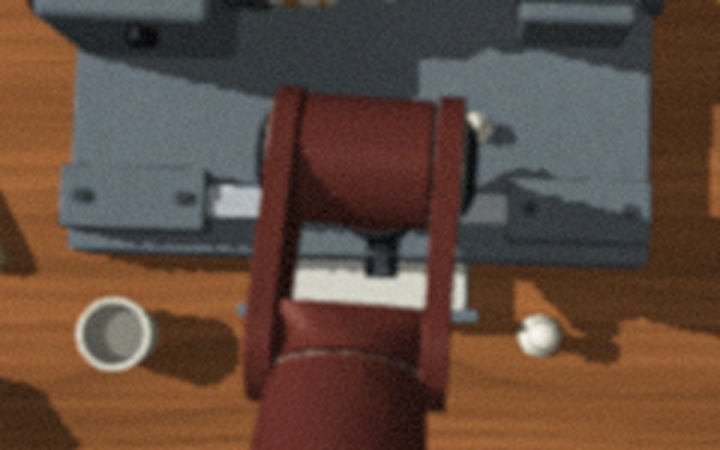

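The drawer is out: its light interior shows at crop (380,290) with its front plate at y ≈ 315. The cup and pawn look undisturbed. Now I'll lift straight up and clear.

>>> jog_arm:
  steps:
    - {"delta_rot": [0, 0, 0], "linear": [0, 0, -0.003], "grip": 0}
    - {"delta_rot": [0, 0, 0], "linear": [0, 0, -0.005], "grip": 0}
    - {"delta_rot": [0, 0, 0], "linear": [0, 0, -0.01], "grip": 0}
    - {"delta_rot": [0, 0, 0], "linear": [0, 0, -0.02], "grip": 0}
    - {"delta_rot": [0, 0, 0], "linear": [0, 0, -0.03], "grip": 0}
    - {"delta_rot": [0, 0, 0], "linear": [0, 0, -0.03], "grip": 0}
    - {"delta_rot": [0, 0, 0], "linear": [0, 0, -0.03], "grip": 0}
    - {"delta_rot": [0, 0, 0], "linear": [0, 0, -0.02], "grip": 0}
    - {"delta_rot": [0, 0, 0], "linear": [0, 0, 0], "grip": 0}
    - {"delta_rot": [0, 0, 0], "linear": [0, 0, 0], "grip": 0}

```text
t: 9.5
tool_pos: [0.5255, 0.0419, 0.2258]
tool_rot: [2.247, 2.195, -0.0]
contact_force: [-0.5, 0.3, -0.2]
opening: -0.0003
grip_force: 0.0
```

Run:
```python
from h import *
import cv2
o=ctrl.get_obs(); print(o["t"],o["tool_pos"],o["contact_force"],abs(o["dq"]).max())
im,d=ctrl.get_image("scene"); cv2.imwrite("pics/s3.png",cv2.resize(im[100:300,270:520,::-1],None,fx=3,fy=3,interpolation=cv2.INTER_CUBIC))
```

```text
9.5 [0.52550029 0.04194888 0.22577905] [-0.48040394  0.30124562 -0.19910896] 0.03528337402376649
```

View pics/s3.png

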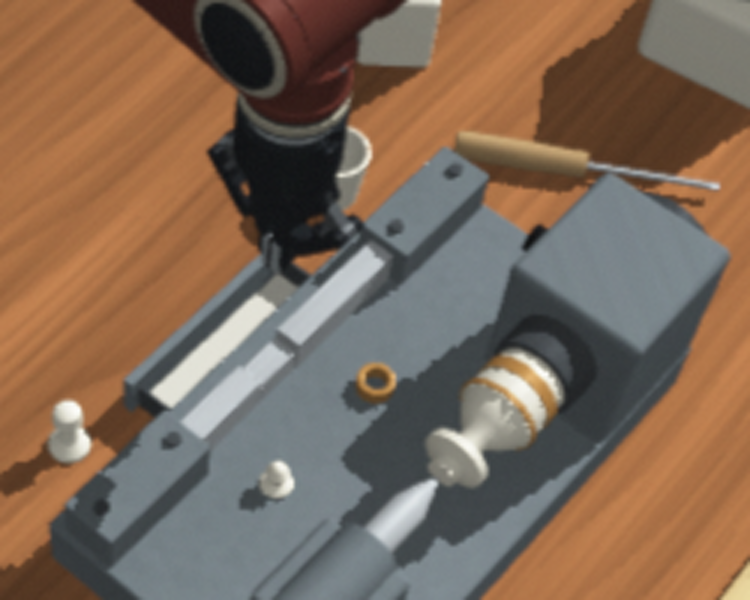

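The drawer is open along crop (130,390)–(280,270), the tongue is back up, the pieces are in place, and the arm is clear.

```bash
python3 -c "
from station import ctrl
print(ctrl.finish_job())"
```

```text
the job is handed in; nothing more can be done
None
```

The job is handed in: I swept the rail to the notch and pressed the tongue, the drawer sprang out, and I drew the arm clear with the tongue back up and nothing visibly disturbed; no verdict came back.

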